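# Lean the rinsed filter in the dehumidifier's tray to drip dry

## Robot

A 7-joint arm with a two-finger parallel gripper is mounted at the origin on the work surface. World frame = base frame: x ahead of the robot, y to its left, z up, the work surface at z = 0. Lengths are in mm, angles in rad, forces in N, time in s.
With the tool pointing down it reaches from about 350 to 900 mm from the base axis. Payload 8.1 kg.
Tool frame: the origin (TCP) lies midway between the tips of the shut fingers; the grasp point (between the pads) lies 19 mm behind it (r.pinch_z is the distance from the TCP to the grasp point, in mm); z points along the fingers, y is the direction in which the jaws open and shut (so a half turn about z gives the same grasp; the last joint's range is limited). The gripper opens to 85 mm and grips with 20 to 120 N. Pads are 22 mm wide; open, the fingers measure 114 mm over their backs; the gripper's body (76 mm by 85 mm) begins 54 mm behind the grasp point. The pads swing forward as they close: fully open they stand 13 mm farther back than shut.
Start: joints at [1.039, 0.434, 0.025, 1.573, -0.012, 1.134, -0.075], TCP at [259.841, -568.44, 231.323] pointing down, gripper open.
Joint ranges: [-2.62, 2.62], [-0.44, 2.09], [-1.27, 1.32], [0.08, 2.57], [-1.32, 4.46], [0.12, 2], [-2.74, 2.74]. Speed limits (rad/s): [2.22, 2.22, 3.01, 3.01, 3.14, 3.14, 3.14].

## Interface

Orientations are given as a rotation vector (axis times angle).
In Python, from cell import r gives the robot as it stands.
- The arm moves only by the tool jog_arm, never from a script. Its argument "targets" is a list of rows, each an object with "slide": the shift along the world's x, y, z in m, a list of three; "angular": the turn, a rotation vector about the world's x, y, z in degrees, a list of three; "gripper": the gripper command: -1 is shut, 1 is fully open, values between are in proportion. In form: [{"slide": [tx, ty, tz], "angular": [wx, wy, wz], "gripper": gripper}, ...]. A call has 1 to 8 rows; each row is the pose to reach, as a shift and turn from the pose commanded when the call began; what a row does not reach only later rows make up. A row lasts 1/10 s, in which the tool goes at most 50 mm and 8.59 degrees, less where a joint would pass 70% of its speed; a pose out of reach is approached as far as the arm can. A call with a gripper value outside its range is refused whole. The fingers move at their own pace and stop on an object; the grip force is fixed at half the most. Time passes only in rows, so rows that repeat a pose let the fingers close. It gives the time, the measured TCP pose, the force and the opening at its end, in the units of the state.
- r.observe(): the state, without advancing time (a new reading comes with each control period).
- r.read_camera(name): name is "side" or "top"; returns (picture, depth): 384x512x3 uint8, red, green, blue; 384x512 float32, mm along the optical axis (not along the pixel's ray), 0 where there is no reading.
- r.calibration(name): a dict with "fx", "fy", "cx", "cy" (pixels), "world_from_camera" (4x4, takes a point from camera to world coordinates). Camera axes: x right, y up, looking along -z (the intrinsics and any distortion apply to the point x, -y, -z); pixel columns grow to the right and rows downward; lengths in mm; the calibration is good to about 2 mm. A picture is of the moment at which its call begins. calibration takes no time and is no camera call.
- r.hand_in(): hands the job in, once; it reports no verdict.
The state is a dict: "time": time; "joint_pos": joint angles; "joint_vel": joint speeds; "tau": joint torques, N m; "position": TCP position; "ee_rot": TCP orientation; "contact_force": force on the tool from outside, world axes, zero at the start; "wrist_torque": the same for the moment, N m; "finger_gap": finger opening in mm.
Only numpy, scipy, OpenCV 4.12 (cv2) and the standard library are available. Lean on these libraries where they do the work, as an engineer would, in place of code of your own. Each camera call takes 0.05 s, during which the arm holds its last target.

## Task

The dehumidifier's filter panel has just been rinsed and needs to drip dry. Pull the machine's water tray out as far as it goes, then stand the panel in it, slotted end up, with its foot against the inside of the tray's front wall and its top leaning squarely back against the front of the machine. Have the foot down in the tray before you let go, and leave the other things on the shelf where they are.

Things in the scene. Friction and masses are not known exactly. Their poses are not given: they have to be found in the camera images.
- dehumidifier: White dehumidifier, fixed on the shelf: 170 mm deep (own x), 220 wide (own y), 290 tall. Origin: centre of its underside. Its upright flat front is 85 mm from the origin on its own -x side and faces roughly the robot's left (world +y). The water tray fills an opening 168 mm wide at the foot of the front, up to 66 mm; above that the front is plain (louvres and buttons are surface detail).
- tray (a joint): How far the grey water tray is pulled out, m: 0 shut (plate level with the machine's front), 0.11 at its stop, 105 mm then between the inside of its front plate and the machine's front. Slides along the machine's -x with 2.5 N friction. Open box: 156 mm wide inside, 136 long, floor 12 mm above the shelf, front plate 5 thick and up to 62 mm above the shelf, side walls up to 50.
- tray_grip (a point): Centre of the tray's pull: an upright rib in the middle of the tray's front plate, 12 mm thick (along the machine's y), standing 45 mm out from the plate, 16 to 52 mm above the shelf. This point is 27 mm out from the plate, 34 mm above the shelf and moves with the tray; axes as the machine's. The front rises straight above the plate, so a wide gripper must lean away from it.
- tray_front (a point): On the tray's floor (12 mm above the shelf) at the middle of the inside of its front plate; it moves with the tray. Axes as the dehumidifier's: x points back into the machine.
- panel: Filter panel: rigid grey plastic frame with dark mesh, 180 mm long (own x), 64 wide (own y), 15 thick, about 160 g, lying flat on the shelf. Origin: centre of its underside. Long edges plain and straight. Own +x points to the slotted end, with a finger slot 16 by 32 mm right through it, 70 mm from the middle; at the start this end points roughly to world -y, towards the dehumidifier.
- panel_foot (a point): Middle of the panel's plain end (the foot), halfway through its thickness, 90 mm from the panel's middle. Axes as the panel's.
- panel_top (a point): Middle of the panel's slotted end (the top), halfway through its thickness. Axes as the panel's.
- tin: Bystander: steel tin with a flip-top lid, 80 by 110 mm, 90 mm tall, beyond the panel. Origin: centre of its underside.
- bowl: Bystander: clear glass bowl, 124 mm across, 60 mm tall, on the far side. Origin: centre of its underside.
- coaster: Bystander: round wooden coaster, 94 mm across, 10 mm thick, near the robot. Origin: centre of its underside.
- peg: Bystander: green plastic clothes peg, about 80 mm long, 12 mm high, to the left of the panel. Origin: centre of its underside.
- doorstop: Bystander: silicone doorstop wedge, 122 mm long (own x), 42 mm wide, 32 mm high at its thick end, beyond the panel. Origin: centre of its underside.
- spray: Bystander: clear spray bottle, 74 mm across, 205 mm tall, at the far left. Origin: centre of its underside.
There are look-alikes about, which are no part of the job. There is more than one size of the panel; the job needs the middle-sized.

How it is judged:
By the outcome, as a careful person would: the job done as asked, in the order asked, and still so for the second after the job is handed in, with the robot touching nothing.
It also fails if it takes over 58 s, if anything falls off the work surface, if the arm or the gripper's body presses on something with over 40 N, if the wrist force passes 120 N, or if a joint passes its speed limit or range.

## Working session

There is one attempt and no reset: what is moved stays moved. The work goes in short steps, Python scripts to look and compute and a tool call to move; the robot and the scene stay as the last step left them, time stands still between calls to the robot, and variables do not carry over. Pictures are saved under pics/ and viewed, and the job is handed in when it is done.

Besides the shell and the picture viewer there is one more tool, called as name(argument=value, ...), one argument or row to a line, values as JSON. jog_arm: Moves the arm, as the interface text tells. Its arguments: {"type":"object","properties":{"targets":{"type":"array"}},"required":["targets"]}

```bash
mkdir -p pics; ls; python3 - <<'E'
from cell import r
import cv2,numpy as np
for n in("side","top"):
    p,d=r.read_camera(n); cv2.imwrite(f"pics/{n}0.png",cv2.resize(p[:,:,::-1],(768,576))); np.savez(f"{n}0.npz",p=p,d=d)
    print(n,r.calibration(n))
print(r.observe(), r.pinch_z)
E
```

```text
pics
side {'fx': 448.64811301788745, 'fy': 448.64811301788745, 'cx': 260.32536404769644, 'cy': 194.57668535549726, 'world_from_camera': array([[-8.10218813e-01,  4.29207070e-01, -3.99157570e-01,
         3.52282742e+01],
       [-5.86084040e-01, -5.84964436e-01,  5.60644368e-01,
         7.04041654e+02],
       [ 7.13954309e-03,  6.88184496e-01,  7.25500604e-01,
         9.50443322e+02],
       [ 0.00000000e+00,  0.00000000e+00,  0.00000000e+00,
         1.00000000e+00]])}
top {'fx': 381.2701842971753, 'fy': 381.2701842971753, 'cx': 255.7794809982729, 'cy': 198.66795791984902, 'world_from_camera': array([[-2.31747447e-02,  9.95782538e-01, -8.87697464e-02,
         4.05597987e+02],
       [-9.99601329e-01, -2.16477473e-02,  1.81261844e-02,
         3.36435999e+01],
       [ 1.61280729e-02,  8.91544262e-02,  9.95887229e-01,
         1.14433618e+03],
       [ 0.00000000e+00,  0.00000000e+00,  0.00000000e+00,
         1.00000000e+00]])}
{'time': 0.1, 'joint_pos': array([ 1.03939777,  0.435136  ,  0.02500889,  1.57401566, -0.01159137,
        1.13399151, -0.07510687]), 'joint_vel': array([-0.00028533, -0.00068028,  0.00084815, -0.00072466,  0.00023636,
        0.00168484, -0.00087312]), 'tau': array([ 3.16871759e-03, -6.71757674e+01,  1.02852993e+00, -3.16903389e+01,
        1.58926070e-02,  7.31763066e-03,  2.76819122e-05]), 'position': array([ 259.60360293, -568.03512708,  230.61191152]), 'ee_rot': array([-3.06839577e+00, -6.67962357e-01,  6.97508967e-04]), 'contact_force': array([-0.28223085,  0.41543118, -0.41114576]), 'wrist_torque': array([0.02673036, 0.02581134, 0.0643494 ]), 'finger_gap': 85.50290712737583} 18.700000000000003
```

View pics/side0.png

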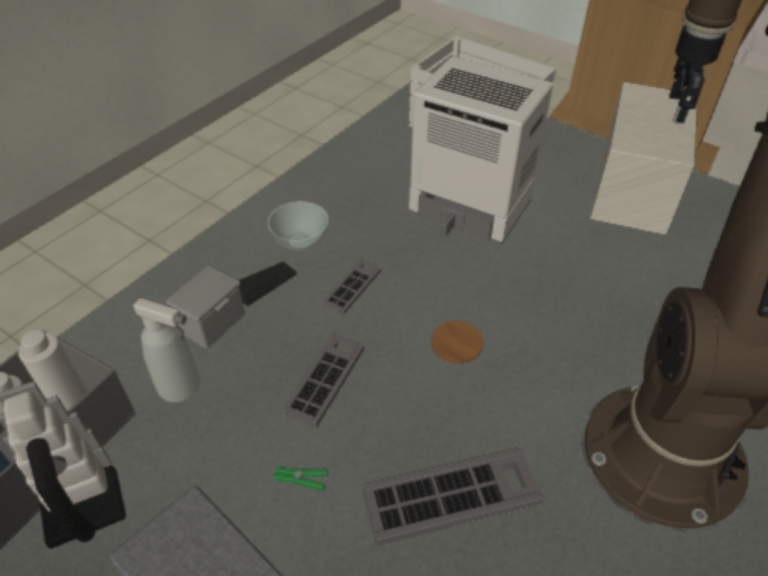

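View pics/top0.png

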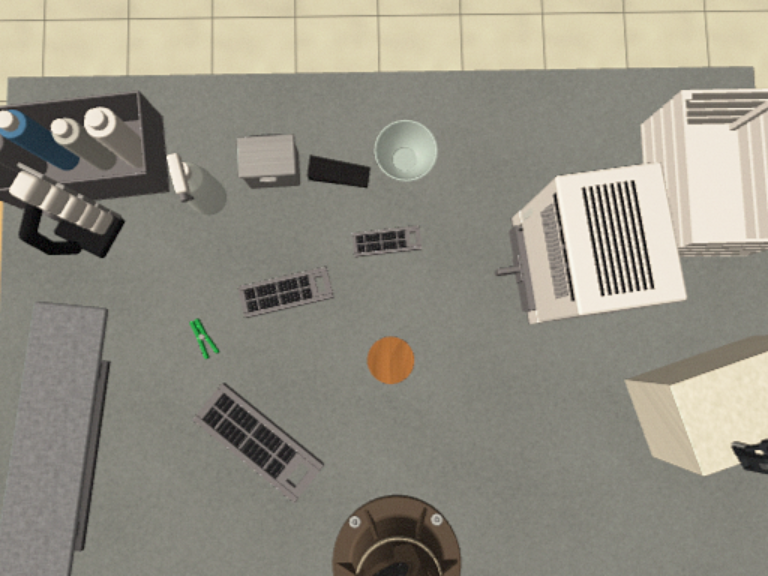

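The middle-sized panel is at top-view px (288,290). The small one is at (387,240) and the big one at (260,440). The tray rib is at (508,270). Next I measure them.

```bash
cat > h.py <<'E'
import numpy as np,cv2
from cell import r
def cloud(n,d):
    c=r.calibration(n);v,u=np.mgrid[:384,:512]
    x=(u-c["cx"])/c["fx"]*d;y=-(v-c["cy"])/c["fy"]*d
    P=np.stack([x,y,-d,np.ones_like(d)],-1)@c["world_from_camera"].T
    P=P[...,:3];P[d<=0]=np.nan
    return P
def proj(n,p):
    c=r.calibration(n);q=np.linalg.inv(c["world_from_camera"])@np.append(p,1)
    return c["cx"]+c["fx"]*q[0]/-q[2], c["cy"]+c["fy"]*q[1]/q[2]
E
python3 - <<'E'
from h import *
C={}
for n in("top","side"):
    z=np.load(f"{n}0.npz");C[n]=cloud(n,z["d"])
T=C["top"];S=C["side"]
# table height
print("table",[np.nanmedian(C["top"][v:v+5,u:u+5,2]) for u,v in((230,300),(300,200),(140,140),(200,120))])
# panel ROI in top px/1.5
def rect(P,lo,hi,roi,name):
    u0,v0,u1,v1=[int(k/1.5) for k in roi]
    Q=P[v0:v1,u0:u1].reshape(-1,3);Q=Q[(Q[:,2]>lo)&(Q[:,2]<hi)]
    R=cv2.minAreaRect(Q[:,:2].astype(np.float32));print(name,len(Q),R,"z",np.percentile(Q[:,2],[10,50,90]))
    return Q
rect(T,7,25,(225,250,345,330),"mid top")
rect(S,7,25,(270,325,375,435),"mid side")
rect(T,7,25,(340,215,430,265),"small")
rect(T,280,400,(500,140,700,340),"dehum top")
# front from side: points with z 90..280
u0,v0,u1,v1=[int(k/1.5) for k in (405,60,560,250)]
Q=S[v0:v1,u0:u1].reshape(-1,3)
m=(Q[:,2]>80)&(Q[:,2]<270);Q2=Q[m]
# fit vertical plane by ransac
rng=np.random.default_rng(0);best=0
for _ in range(500):
    a,b=Q2[rng.choice(len(Q2),2)][:,:2];t=b-a;L=np.linalg.norm(t)
    if L<30:continue
    nn=np.array([-t[1],t[0]])/L;e=abs((Q2[:,:2]-a)@nn)<3
    if e.sum()>best:best=e.sum();I=e
X=Q2[I];c=X[:,:2].mean(0);w,V=np.linalg.eigh(np.cov((X[:,:2]-c).T));t=V[:,1];nn=V[:,0]*np.sign(V[1,0])
s=(X[:,:2]-c)@t
print("front",best,len(Q2),"c",c,"t",t,"n(out)",nn,"ang",np.degrees(np.arctan2(nn[1],nn[0])),np.percentile(s,[0,2,98,100]), "std",np.sqrt(w))
# lower: tray
lo=Q[(Q[:,2]>5)&(Q[:,2]<75)]
dn=(lo[:,:2]-c)@nn;st=(lo[:,:2]-c)@t
H=np.histogram(dn,bins=np.arange(-60,100,5));print(list(zip(H[1],H[0])))
k=(dn>12)&(lo[:,2]>18);print("rib",lo[k].mean(0),np.percentile(dn[k],[5,50,95,100]),np.percentile(st[k],[5,50,95]),np.percentile(lo[k][:,2],[5,95]))
np.savez("front.npz",c=c,t=t,n=nn)
for nm,roi,a,b in (("tin",(230,125,305,190),70,120),("door",(300,150,375,190),10,60),("coaster",(360,330,420,390),5,20),("bowl",(370,115,440,185),10,90)):
    rect(T,a,b,roi,nm)
E
```

```text
table [np.float64(-1.033152359470023), np.float64(-1.8562554070592796), np.float64(4.454655823623398), np.float64(-1.5043793686007803)]
mid top 1065 ((524.3471069335938, 209.25408935546875), (64.99939727783203, 180.12759399414062), 11.879661560058594) z [ 8.12785842 11.74087352 15.64144636]
mid side 1488 ((531.0562133789062, 209.23428344726562), (78.42296600341797, 183.2260284423828), 11.447541236877441) z [ 9.20246633 13.36620528 17.4583702 ]
small 431 ((619.154296875, 5.7985992431640625), (57.364688873291016, 136.56373596191406), 5.350780487060547) z [ 7.59558715  9.58566155 12.32332547]
dehum top 6928 ((568.4935302734375, -344.8768310546875), (220.02957153320312, 172.99266052246094), 6.831246852874756) z [286.60002959 288.80931169 290.80512334]
front 3196 5173 c [ 555.47658357 -263.63106863] t [-0.99234198 -0.1235208 ] n(out) [-0.1235208   0.99234198] ang 97.09534177180502 [-113.089288   -106.92063593  100.67555122  106.39537214] std [ 1.52152676 62.63632966]
[(np.int64(-60), np.int64(48)), (np.int64(-55), np.int64(32)), (np.int64(-50), np.int64(11)), (np.int64(-45), np.int64(12))
[... 879 characters left out ...]
0465 54.14781682 58.46019429] [-71.36347088   0.6235355   59.77744287] [21.38289532 61.9902743 ]
tin 1111 ((774.8295288085938, 231.9882049560547), (92.11937713623047, 108.39567565917969), 0.6338663101196289) z [84.38727163 88.25634219 90.82159951]
door 530 ((765.904296875, 94.55052185058594), (134.23114013671875, 54.775211334228516), 89.08741760253906) z [11.99492998 20.55053959 29.8979268 ]
coaster 753 ((385.2426452636719, 3.220897674560547), (89.12870025634766, 91.47032928466797), 88.55915069580078) z [ 6.37330556  8.87787705 11.36162366]
bowl 1022 ((792.0784912109375, -33.358829498291016), (120.64010620117188, 122.51557159423828), 87.62437438964844) z [13.30986043 31.73896893 58.03969684]
```

jog_arm(
  targets=[
    {"slide": [0,0.02,0.04],"angular": [0,0,8],"gripper": 1},
    {"slide": [0.0,0.06,0.08],"angular": [0,0,16],"gripper": 1},
    {"slide": [0.01,0.1,0.1],"angular": [0,0,24],"gripper": 1},
    {"slide": [0.02,0.14,0.1],"angular": [0,0,32],"gripper": 1},
    {"slide": [0.03,0.18,0.1],"angular": [0,0,40],"gripper": 1},
    {"slide": [0.04,0.22,0.1],"angular": [0,0,48],"gripper": 1},
    {"slide": [0.05,0.26,0.1],"angular": [0,0,56],"gripper": 1},
    {"slide": [0.06,0.3,0.1],"angular": [0,0,64],"gripper": 1},
  ],
)

```text
time: 0.9
position: [319.7, -266.7, 331.1]
ee_rot: [-2.243, -2.2, 0.0]
contact_force: [0.0, -0.3, -0.2]
finger_gap: 85.0
```

jog_arm(
  targets=[
    {"slide": [0.04,0.03,0],"angular": [0,0,4],"gripper": 1},
    {"slide": [0.08,0.06,0],"angular": [0,0,8.4],"gripper": 1},
    {"slide": [0.12,0.09,0],"angular": [0,0,8.4],"gripper": 1},
    {"slide": [0.16,0.12,0],"angular": [0,0,8.4],"gripper": 1},
    {"slide": [0.2,0.15,0],"angular": [0,0,8.4],"gripper": 1},
    {"slide": [0.23,0.16,0],"angular": [0,0,8.4],"gripper": 1},
    {"slide": [0.23,0.16,0],"angular": [0,0,8.4],"gripper": 1},
    {"slide": [0.23,0.16,0],"angular": [0,0,8.4],"gripper": 1},
  ],
)

```text
time: 1.7
position: [549.8, -108.1, 330.5]
ee_rot: [-2.08, -2.352, 0.001]
contact_force: [-0.8, -0.4, -0.3]
finger_gap: 85.4
```

```bash
python3 - <<'E'
from h import *
import cv2
a=np.radians(97.0);n=np.array([np.cos(a),np.sin(a),0]);t=np.array([n[1],-n[0],0])*-1;z=np.array([0,0,1.])
F=np.array([558.2,-262,0])
e=12
pts=[F+110*t+66*z,F-110*t+66*z,F-110*t+290*z,F+110*t+290*z,F+84*t+n*e+62*z,F-84*t+n*e+62*z]
rib=[F+n*(e+k)+s*6*t+h*z for k in(0,45) for s in(-1,1) for h in (52,)]+[F+n*(e+45)+s*6*t+16*z for s in(-1,1)]
pc=np.array([527,209,15.]);b=np.radians(11.9);px=np.array([np.sin(b),-np.cos(b),0]);py=np.array([np.cos(b),np.sin(b),0])
pan=[pc+i*90*px+j*32*py for i,j in((1,1),(1,-1),(-1,-1),(-1,1))]+[pc+70*px+i*8*px+j*16*py for i in(1,-1) for j in(1,-1)]
for nme,boxes in(("side",((265,120,110,60),(185,215,65,75))),("top",((320,130,60,100),(150,165,80,55)))):
    p,d=r.read_camera(nme);np.savez(f"{nme}1.npz",p=p,d=d)
    S=6
    big=cv2.resize(p[:,:,::-1],None,fx=S,fy=S,interpolation=cv2.INTER_CUBIC)
    for q in pts+rib+pan:
        u,v=proj(nme,q);cv2.circle(big,(int((u+.5)*S),int((v+.5)*S)),3,(0,0,255),-1)
    ims=[]
    for i,(x,y,w,h) in enumerate(boxes):
        im=big[y*S:(y+h)*S,x*S:(x+w)*S]; f=min(400/im.shape[1],500/im.shape[0]);im=cv2.resize(im,None,fx=f,fy=f)
        c=np.zeros((500,400,3),np.uint8);c[:im.shape[0],:im.shape[1]]=im;ims.append(c)
    cv2.imwrite(f"pics/{nme}1.png",np.hstack(ims))
print(r.observe()["joint_pos"])
E
```

```text
[ 0.47209422  0.30946811 -0.49719339  1.54486589  0.15076397  1.3264365
  0.07854133]
```

View pics/side1.png

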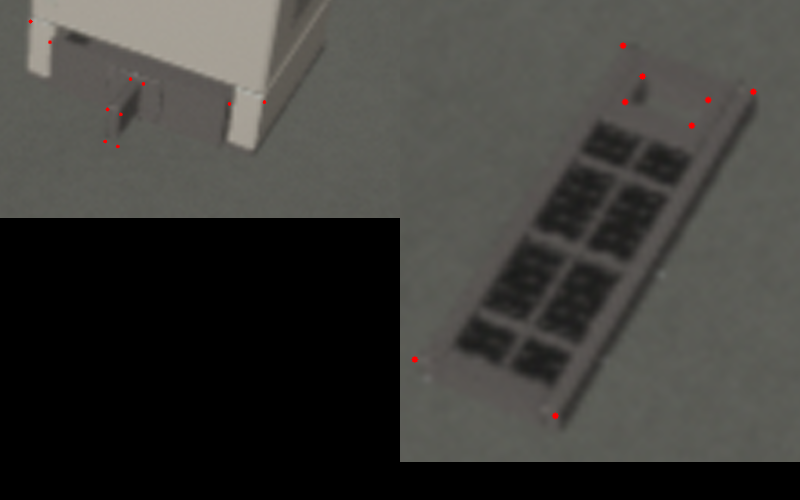

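View pics/top1.png

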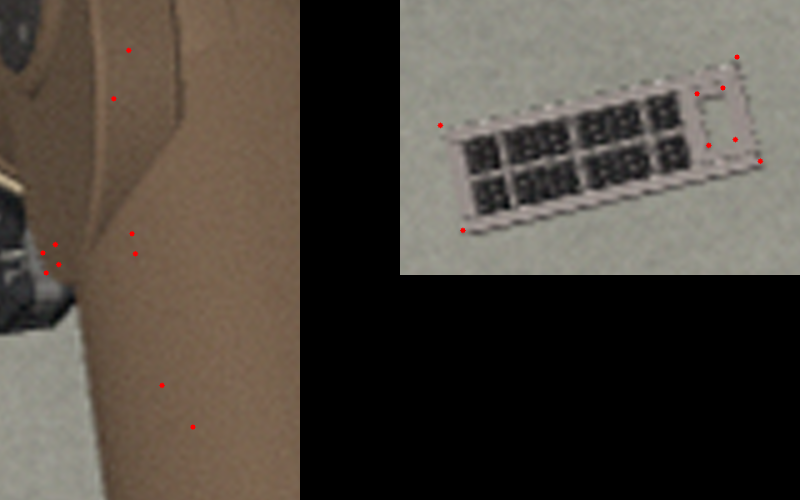

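Model points overlay the rib well: base (135,80), tip (110,112) in the side crop. The panel sits about 3 mm lower in x than my first guess, so I'll use (524.3, 208.5). Next is leaning the tool and approaching the rib.

jog_arm(
  targets=[
    {"slide": [0,-0.01,-0.03],"angular": [-7,-0.85,0],"gripper": 0},
    {"slide": [0,-0.02,-0.06],"angular": [-14,-1.7,0],"gripper": 0},
    {"slide": [-0.001,-0.03,-0.1],"angular": [-21,-2.55,0],"gripper": 0},
    {"slide": [-0.001,-0.045,-0.14],"angular": [-27.8,-3.4,0],"gripper": 0},
    {"slide": [-0.001,-0.06,-0.18],"angular": [-27.8,-3.4,0],"gripper": 0},
    {"slide": [-0.001,-0.074,-0.22],"angular": [-27.8,-3.4,0],"gripper": 0},
    {"slide": [-0.001,-0.074,-0.22],"angular": [-27.8,-3.4,0],"gripper": 0},
    {"slide": [-0.001,-0.074,-0.22],"angular": [-27.8,-3.4,0],"gripper": 0},
  ],
)

```text
time: 2.6
position: [548.2, -183.2, 112.2]
ee_rot: [1.818, 2.05, -0.454]
contact_force: [1.2, 0.6, 0.5]
finger_gap: 42.9
```

```bash
cat > look.py <<'E'
from h import *
import sys
from scipy.spatial.transform import Rotation as R
tag=sys.argv[1]
for nme,(x,y,w,h) in (("side",(150,20,260,280)),("top",(130,100,340,150))):
    p,d=r.read_camera(nme);np.savez(f"{nme}{tag}.npz",p=p,d=d)
    im=p[y:y+h,x:x+w,::-1];f=min(800/w,600/h);cv2.imwrite(f"pics/{nme}{tag}.png",cv2.resize(im,None,fx=f,fy=f,interpolation=cv2.INTER_CUBIC))
o=r.observe();M=R.from_rotvec(o["ee_rot"]).as_matrix();print(o["time"],o["position"].round(1),"tz",M[:,2].round(3),"ty",M[:,1].round(3),"q",o["joint_pos"].round(2),o["contact_force"].round(1),o["finger_gap"])
E
python3 look.py 2
```

```text
2.7 [ 550.1 -182.1  113.8] tz [ 0.06  -0.466 -0.883] ty [0.993 0.121 0.004] q [ 0.17  0.5  -0.33  1.96  0.86  0.91 -0.62] [0.2 0.2 0.2] 42.42550486164947
```

View pics/side2.png

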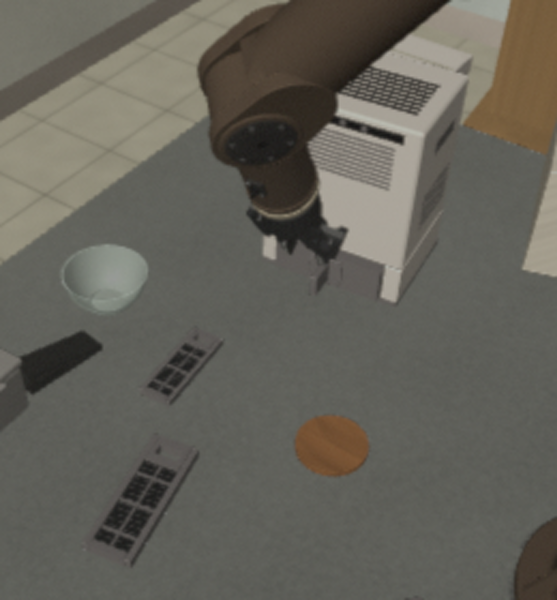

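Side view shows the leaned fingers at (320,250), straddling the line to the rib at (317,278). I'll descend along the tool axis and close.

jog_arm(
  targets=[
    {"slide": [0.001,-0.009,-0.018],"angular": [0,0,0],"gripper": 0},
    {"slide": [0.002,-0.018,-0.036],"angular": [0,0,0],"gripper": 0},
    {"slide": [0.003,-0.027,-0.054],"angular": [0,0,0],"gripper": 0},
    {"slide": [0.004,-0.036,-0.072],"angular": [0,0,0],"gripper": 0},
    {"slide": [0.004,-0.045,-0.088],"angular": [0,0,0],"gripper": 0},
    {"slide": [0.004,-0.045,-0.088],"angular": [0,0,0],"gripper": 0},
  ],
)

```text
time: 3.3
position: [553.0, -228.6, 23.9]
ee_rot: [1.818, 2.049, -0.453]
contact_force: [-0.5, -0.4, -0.2]
finger_gap: 42.8
```

```bash
python3 look.py 3
```

```text
3.4 [ 554.1 -227.    25.1] tz [ 0.059 -0.466 -0.883] ty [0.993 0.121 0.003] q [ 0.18  0.64 -0.25  2.    1.03  0.76 -0.75] [-0.2  0.3  0.8] 42.641683876177936
```

View pics/side3.png

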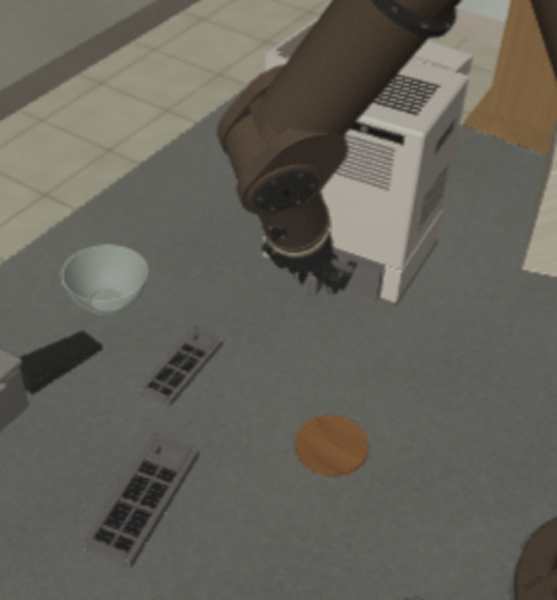

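jog_arm(
  targets=[
    {"slide": [0,0,0],"angular": [0,0,0],"gripper": -1},
    {"slide": [0,0,0],"angular": [0,0,0],"gripper": -1},
    {"slide": [0,0,0],"angular": [0,0,0],"gripper": -1},
    {"slide": [0,0,0],"angular": [0,0,0],"gripper": -1},
    {"slide": [0,0,0],"angular": [0,0,0],"gripper": -1},
    {"slide": [0,0,0],"angular": [0,0,0],"gripper": -1},
  ],
)

```text
time: 4.0
position: [554.1, -226.8, 24.7]
ee_rot: [1.815, 2.051, -0.45]
contact_force: [-0.7, 2.0, 7.8]
finger_gap: 10.8
```

jog_arm(
  targets=[
    {"slide": [-0.0012,0.01,0],"angular": [0,0,0],"gripper": -1},
    {"slide": [-0.003,0.0248,0],"angular": [0,0,0],"gripper": -1},
    {"slide": [-0.0049,0.0397,0],"angular": [0,0,0],"gripper": -1},
    {"slide": [-0.0067,0.0546,0],"angular": [0,0,0],"gripper": -1},
    {"slide": [-0.0085,0.0695,0],"angular": [0,0,0],"gripper": -1},
    {"slide": [-0.0104,0.0844,0],"angular": [0,0,0],"gripper": -1},
    {"slide": [-0.0112,0.0913,0],"angular": [0,0,0],"gripper": -1},
    {"slide": [-0.0112,0.0913,0],"angular": [0,0,0],"gripper": -1},
  ],
)

```text
time: 4.8
position: [542.8, -134.1, 24.6]
ee_rot: [1.813, 2.052, -0.45]
contact_force: [1.2, 2.7, 12.0]
finger_gap: 10.9
```

jog_arm(
  targets=[
    {"slide": [-0.0004,0.003,0],"angular": [0,0,0],"gripper": -1},
    {"slide": [-0.0007,0.006,0],"angular": [0,0,0],"gripper": -1},
    {"slide": [-0.001,0.008,0],"angular": [0,0,0],"gripper": -1},
    {"slide": [-0.001,0.008,0],"angular": [0,0,0],"gripper": -1},
  ],
)

```text
time: 5.2
position: [542.1, -127.9, 24.7]
ee_rot: [1.815, 2.049, -0.451]
contact_force: [3.2, -1.6, 8.1]
finger_gap: 11.6
```

jog_arm(
  targets=[
    {"slide": [-0.0004,0.003,0],"angular": [0,0,0],"gripper": -1},
    {"slide": [-0.0007,0.006,0],"angular": [0,0,0],"gripper": -1},
    {"slide": [-0.0007,0.006,0],"angular": [0,0,0],"gripper": -1},
  ],
)

```text
time: 5.5
position: [541.9, -127.8, 24.8]
ee_rot: [1.816, 2.042, -0.458]
contact_force: [17.1, -23.0, -8.8]
finger_gap: 11.2
```

The force jumped to about 29 N with no further travel, so the tray is at its stop. Releasing and retreating along the tool axis.

jog_arm(
  targets=[
    {"slide": [0.0005,-0.004,0],"angular": [0,0,0],"gripper": -1},
    {"slide": [0.0005,-0.004,0],"angular": [0,0,0],"gripper": 0},
    {"slide": [0.0005,-0.004,0],"angular": [0,0,0],"gripper": 0},
    {"slide": [0.0005,-0.004,0],"angular": [0,0,0],"gripper": 0},
    {"slide": [-0.0005,0.005,0.018],"angular": [0,0,0],"gripper": 0},
    {"slide": [-0.0015,0.015,0.036],"angular": [0,0,0],"gripper": 0},
    {"slide": [-0.003,0.03,0.07],"angular": [0,0,0],"gripper": 0},
    {"slide": [-0.005,0.05,0.11],"angular": [0,0,0],"gripper": 0},
  ],
)

```text
time: 6.3
position: [533.4, -72.0, 133.3]
ee_rot: [1.817, 2.053, -0.457]
contact_force: [2.3, -1.1, 0.2]
finger_gap: 43.1
```

jog_arm(
  targets=[
    {"slide": [0,0.04,0.03],"angular": [8,1,0],"gripper": 1},
    {"slide": [0,0.08,0.06],"angular": [16,2,0],"gripper": 1},
    {"slide": [0,0.12,0.09],"angular": [24,3,0],"gripper": 1},
    {"slide": [0,0.16,0.1],"angular": [32,4,0],"gripper": 1},
    {"slide": [0,0.2,0.1],"angular": [40,5,0],"gripper": 1},
    {"slide": [0,0.23,0.1],"angular": [48,6,0],"gripper": 1},
    {"slide": [0,0.23,0.1],"angular": [55,7,0],"gripper": 1},
    {"slide": [0,0.23,0.1],"angular": [55,7,0],"gripper": 1},
  ],
)

```text
time: 7.1
position: [535.3, 153.7, 230.9]
ee_rot: [-1.825, -2.048, -0.439]
contact_force: [-0.2, -1.8, -0.9]
finger_gap: 85.1
```

```bash
python3 look.py 4; python3 - <<'E'
from h import *
S=cloud("side",np.load("side4.npz")["d"]);T=cloud("top",np.load("top4.npz")["d"])
a=np.radians(97);n=np.array([np.cos(a),np.sin(a)]);t=np.array([-n[1],n[0]]);F=np.array([558.2,-262])
for nm,P in(("s",S),("t",T)):
    Q=P.reshape(-1,3);Q=Q[np.isfinite(Q).all(1)];d=(Q[:,:2]-F)@n;s=(Q[:,:2]-F)@t
    m=(abs(s)<75)&(d>5)&(d<170)&(Q[:,2]>55)&(Q[:,2]<68);print(nm,m.sum(),np.percentile(d[m],[5,25,50,75,95]) if m.sum() else 0)
    m=(abs(s)<12)&(d>118)&(d<180)&(Q[:,2]>35)&(Q[:,2]<60);print("rib",m.sum(),np.percentile(d[m],[5,50,98]) if m.sum() else 0, np.percentile(s[m],[5,50,95]) if m.sum() else 0)
E
```

```text
7.2 [534.6 156.9 232.5] tz [-0.062  0.456 -0.888] ty [ 0.993  0.122 -0.006] q [ 0.47  0.48 -0.77  1.75 -0.18  1.   -0.01] [-0.9 -0.   0.2] 85.4899604415902
s 173 [103.27429213 106.50590438 108.20504032 110.09401161 113.94880931]
rib 63 [119.89571138 141.27651607 156.25955266] [-6.07524749  1.22960935  4.54697382]
t 0 0
rib 0 0 0
```

View pics/side4.png

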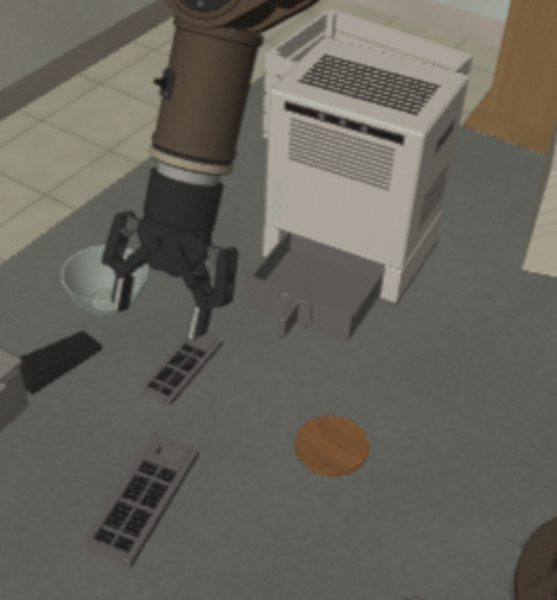

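View pics/top4.png

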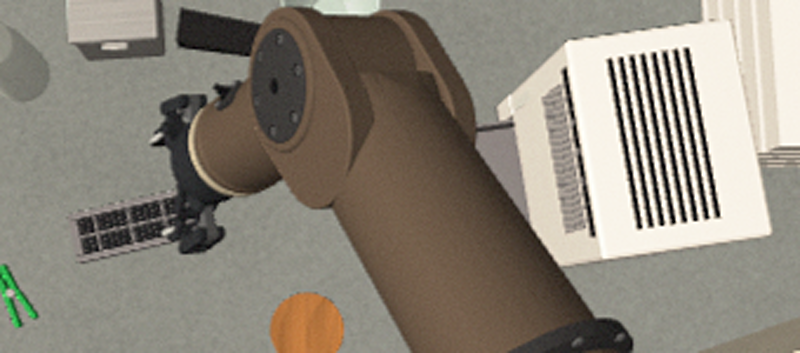

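Tray rib tip is now 156 mm from the front, so the tray is out about 110 mm. Next I refine the panel pose from the mesh region and plan the grasp.

```bash
cat >> h.py <<'E'
def onplane(n,uv,z):
    c=r.calibration(n);M=c["world_from_camera"];uv=np.asarray(uv,float)
    d=np.stack([(uv[:,0]-c["cx"])/c["fx"],-(uv[:,1]-c["cy"])/c["fy"],-np.ones(len(uv))],-1)@M[:3,:3].T
    o=M[:3,3];return o+d*((z-o[2])/d[:,2])[:,None]
E
python3 - <<'E'
from h import *
from scipy.spatial.transform import Rotation as R
for nme,(x,y,w,h),f in(("top",(150,165,80,55),"top1.npz"),("side",(185,215,65,75),"side4.npz")):
    p=np.load(f)["p"];g=cv2.cvtColor(p,cv2.COLOR_RGB2GRAY).astype(int)[y:y+h,x:x+w]
    m=(g<45).astype(np.uint8);m=cv2.morphologyEx(m,cv2.MORPH_CLOSE,np.ones((5,5)))
    nn,l,s,c=cv2.connectedComponentsWithStats(m);k=1+np.argmax(s[1:,4]);v,u=np.where(l==k)
    W=onplane(nme,np.c_[u+x,v+y],14);print(nme,s[k],cv2.minAreaRect(W[:,:2].astype(np.float32)),W.mean(0))
    # whole panel: reddish gray vs greenish
    q=p[y:y+h,x:x+w].astype(int);m2=((q[...,0]-q[...,1]>0)).astype(np.uint8);m2=cv2.morphologyEx(m2|m,cv2.MORPH_OPEN,np.ones((3,3)));nn,l,s,c=cv2.connectedComponentsWithStats(m2);k=1+np.argmax(s[1:,4]);v,u=np.where(l==k)
    W=onplane(nme,np.c_[u+x,v+y],13);print("  whole",s[k],cv2.minAreaRect(W[:,:2].astype(np.float32)))
b=np.radians(12.2);px=np.array([np.sin(b),-np.cos(b),0]);py=np.array([np.cos(b),np.sin(b),0]);tau=np.radians(12)
tz=np.array([0,0,-1])*np.cos(tau)-px*np.sin(tau);M=np.c_[np.cross(py,tz),py,tz]
o=r.observe();M0=R.from_rotvec(o["ee_rot"]).as_matrix()
print("turn",np.degrees(R.from_matrix(M@M0.T).as_rotvec()),"tz",tz)
E
```

```text
top [ 15  20  42  23 579] ((520.3507690429688, 222.22853088378906), (42.856746673583984, 122.886962890625), 11.85739803314209) [520.0614213  221.72791225  14.        ]
  whole [   8   13   64   34 1368] ((523.5694580078125, 207.73553466796875), (71.58033752441406, 186.05294799804688), 11.04784107208252)
side [ 10  21  36  41 594] ((522.939697265625, 224.0047607421875), (41.81464767456055, 121.68502044677734), 12.127371788024902) [522.39354648 224.54209183  14.        ]
  whole [   3    8   54   62 1567] ((525.0191040039062, 209.44161987304688), (69.89622497558594, 190.90206909179688), 11.794271469116211)
turn [-15.12813541  -2.91955501   5.22859279] tz [-0.0439369   0.20321619 -0.9781476 ]
```

jog_arm(
  targets=[
    {"slide": [0,0.004,-0.03],"angular": [-5,-1,1.7],"gripper": 0.75},
    {"slide": [0,0.008,-0.06],"angular": [-10,-1.9,3.4],"gripper": 0.75},
    {"slide": [-0.002,0.014,-0.1],"angular": [-15.1,-2.9,5.1],"gripper": 0.75},
    {"slide": [-0.002,0.014,-0.13],"angular": [-15.1,-2.9,5.1],"gripper": 0.75},
    {"slide": [-0.002,0.014,-0.15],"angular": [-15.1,-2.9,5.1],"gripper": 0.75},
    {"slide": [-0.002,0.014,-0.15],"angular": [-15.1,-2.9,5.1],"gripper": 0.75},
    {"slide": [-0.002,0.014,-0.15],"angular": [-15.1,-2.9,5.1],"gripper": 0.75},
  ],
)

```text
time: 7.9
position: [532.8, 173.2, 84.2]
ee_rot: [-1.864, -2.316, -0.199]
contact_force: [0.2, -0.1, 0.3]
finger_gap: 74.8
```

```bash
python3 look.py 5
```

```text
8.0 [533.8 172.6  85. ] tz [-0.04   0.205 -0.978] ty [0.977 0.212 0.004] q [ 0.15  0.58 -0.59  1.87  0.15  0.74 -0.25] [0.4 0.2 0.3] 74.76520128280926
```

View pics/side5.png

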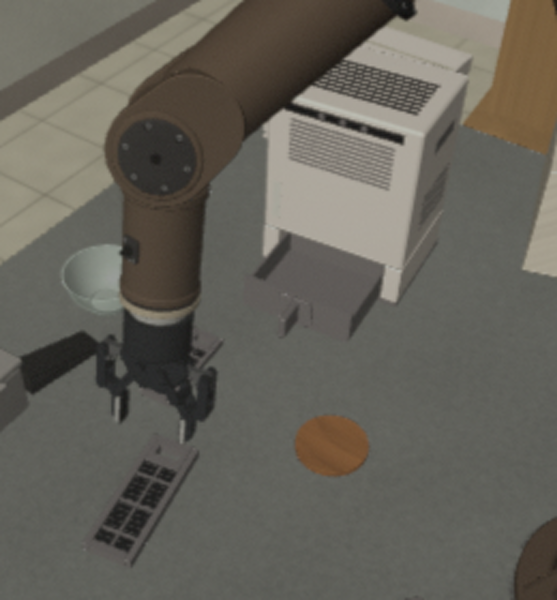

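View pics/top5.png

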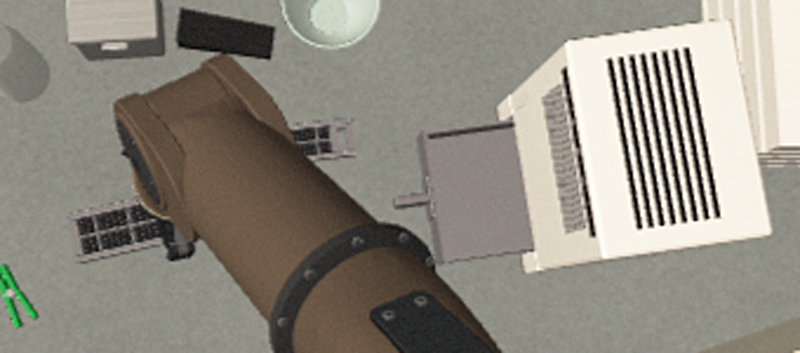

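```bash
python3 - <<'E'
from h import *
S=cloud("side",np.load("side5.npz")["d"]);p=np.load("side5.npz")["p"]
for u,v in((205,214),(236,223)):
    Q=S[v-10:v+6,u-6:u+7].reshape(-1,3);Q=Q[(Q[:,2]>60)&(Q[:,2]<130)];k=Q[Q[:,2]<np.percentile(Q[:,2],25)]
    print(len(Q),k.mean(0),Q[:,2].min())
# tray from top
T=cloud("top",np.load("top5.npz")["d"]);Q=T.reshape(-1,3);Q=Q[np.isfinite(Q).all(1)]
a=np.radians(97);n=np.array([np.cos(a),np.sin(a)]);t=np.array([-n[1],n[0]]);F=np.array([558.2,-262])
d=(Q[:,:2]-F)@n;s=(Q[:,:2]-F)@t
m=(d>20)&(d<125)&(abs(s)<120)&(Q[:,2]>8)&(Q[:,2]<75)
print(cv2.minAreaRect(Q[m][:,:2].astype(np.float32)),m.sum(),np.percentile(s[m],[.5,99.5]))
m=(d>90)&(d<130)&(abs(s)<60)&(Q[:,2]>35)&(Q[:,2]<75);print("plate",m.sum(),np.percentile(d[m],[3,50,97]))
for s0 in(-60,-30,30,60):
    m2=m&(abs(s-s0)<15);print(s0,np.median(d[m2]),m2.sum())
m=(d>117)&(d<165)&(abs(s)<20)&(Q[:,2]>35)&(Q[:,2]<75);print("rib",m.sum(),np.percentile(s[m],[3,50,97]),d[m].max())
E
```

```text
76 [571.69902126 181.18932158 101.3508699 ] 95.2594365305315
72 [489.79296377 167.01207641 103.7737873 ] 97.9476599458327
((549.5474243164062, -190.2368927001953), (165.8998260498047, 104.4762954711914), 6.871993541717529) 1598 [-81.44779078  81.68950708]
plate 179 [105.55785686 110.03532718 125.53498458]
-60 109.24983386002279 18
-30 109.91192722041582 37
30 109.97902362369648 41
60 109.28443097045536 17
rib 61 [-5.57467529  0.52622258  5.58532651] 155.2659219606848
```

jog_arm(
  targets=[
    {"slide": [-0.001,0.004,-0.025],"angular": [0,0,0],"gripper": 0.75},
    {"slide": [-0.003,0.008,-0.05],"angular": [0,0,0],"gripper": 0.75},
    {"slide": [-0.004,0.012,-0.065],"angular": [0,0,0],"gripper": 0.75},
    {"slide": [-0.0045,0.014,-0.075],"angular": [0,0,0],"gripper": 0.75},
    {"slide": [-0.0045,0.015,-0.08],"angular": [0,0,0],"gripper": 0.75},
    {"slide": [-0.0045,0.015,-0.08],"angular": [0,0,0],"gripper": 0.75},
  ],
)

```text
time: 8.6
position: [528.8, 187.0, 3.7]
ee_rot: [-1.867, -2.313, -0.2]
contact_force: [-0.1, 0.2, -0.2]
finger_gap: 75.1
```

```bash
python3 look.py 6; python3 - <<'E'
import cv2,numpy as np
p=np.load("side6.npz")["p"];cv2.imwrite("pics/side6z.png",cv2.resize(p[190:300,170:270,::-1],(545,600),interpolation=cv2.INTER_CUBIC))
E
```

```text
8.7 [529.2 186.9   4.1] tz [-0.041  0.205 -0.978] ty [0.977 0.211 0.003] q [ 0.07  0.69 -0.52  1.92  0.21  0.58 -0.31] [-0.5  0.4  0.4] 74.54722941998152
```

View pics/side6z.png

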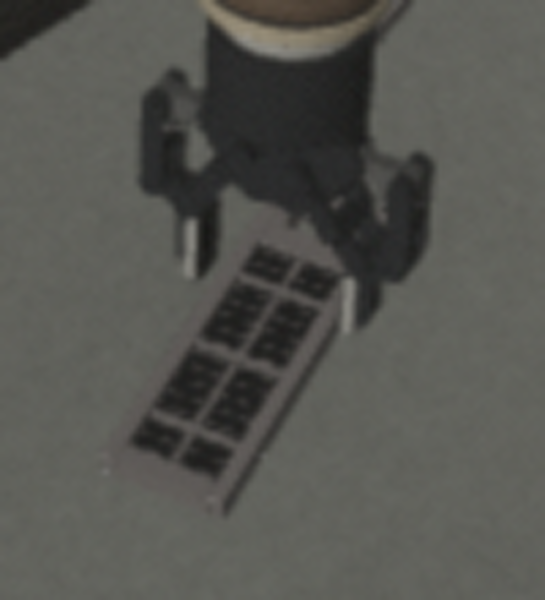

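Fingers at (195,245) and (350,305) straddle the panel. I'll feel down for the shelf.

jog_arm(
  targets=[
    {"slide": [0,0,-0.003],"angular": [0,0,0],"gripper": 0.75},
    {"slide": [0,0,-0.006],"angular": [0,0,0],"gripper": 0.75},
    {"slide": [0,0,-0.006],"angular": [0,0,0],"gripper": 0.75},
  ],
)

```text
time: 9.0
position: [528.3, 186.6, -2.9]
ee_rot: [-1.866, -2.313, -0.199]
contact_force: [-0.1, -0.6, -0.1]
finger_gap: 74.7
```

jog_arm(
  targets=[
    {"slide": [0,0,-0.002],"angular": [0,0,0],"gripper": 0.75},
    {"slide": [0,0,-0.002],"angular": [0,0,0],"gripper": 0.75},
  ],
)

```text
time: 9.2
position: [528.3, 186.8, -4.9]
ee_rot: [-1.866, -2.313, -0.199]
contact_force: [-0.6, 0.1, -0.2]
finger_gap: 74.1
```

jog_arm(
  targets=[
    {"slide": [0,0,0],"angular": [0,0,0],"gripper": 0.3},
    {"slide": [0,0,0],"angular": [0,0,0],"gripper": 0.0},
    {"slide": [0,0,0],"angular": [0,0,0],"gripper": -1},
    {"slide": [0,0,0],"angular": [0,0,0],"gripper": -1},
    {"slide": [0,0,0],"angular": [0,0,0],"gripper": -1},
  ],
)

```text
time: 9.7
position: [528.6, 186.9, -4.0]
ee_rot: [-1.867, -2.313, -0.2]
contact_force: [-1.4, -2.5, 8.2]
finger_gap: 62.9
```

Gripped at 63 mm. Lifting straight up.

jog_arm(
  targets=[
    {"slide": [0,0,0.01],"angular": [0,0,0],"gripper": -1},
    {"slide": [0,0,0.025],"angular": [0,0,0],"gripper": -1},
    {"slide": [0,0,0.05],"angular": [0,0,0],"gripper": -1},
    {"slide": [0,0,0.08],"angular": [0,0,0],"gripper": -1},
    {"slide": [0,0,0.12],"angular": [0,0,0],"gripper": -1},
    {"slide": [0,0,0.16],"angular": [0,0,0],"gripper": -1},
    {"slide": [0,0,0.2],"angular": [0,0,0],"gripper": -1},
    {"slide": [0,0,0.2],"angular": [0,0,0],"gripper": -1},
  ],
)

```text
time: 10.5
position: [531.0, 188.7, 202.0]
ee_rot: [-1.868, -2.318, -0.211]
contact_force: [0.9, 0.6, -2.6]
finger_gap: 62.6
```

```bash
python3 look.py 7
```

```text
10.6 [528.7 186.9 196.8] tz [-0.04   0.205 -0.978] ty [0.977 0.211 0.004] q [ 0.17  0.44 -0.65  1.76  0.07  0.97 -0.24] [-0.7 -0.2 -2.6] 62.50754919282949
```

View pics/side7.png

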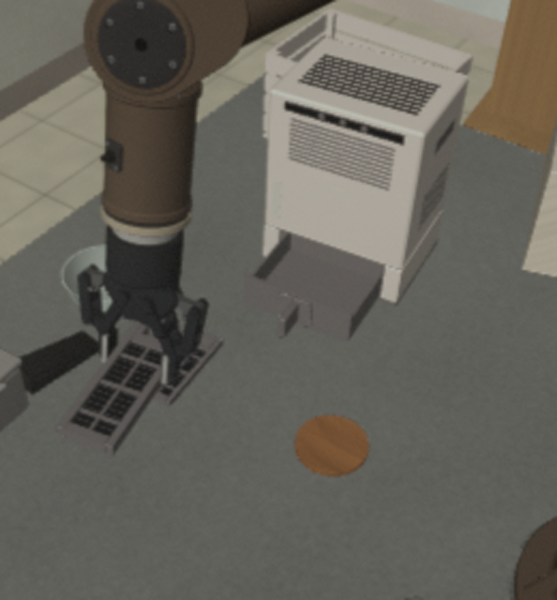

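```bash
cat > pan.py <<'E'
# fit panel in hand: points within box around predicted panel pose (tool frame)
from h import *
import sys
from scipy.spatial.transform import Rotation as R
tag=sys.argv[1]
o=r.observe();M=R.from_rotvec(o["ee_rot"]).as_matrix();p0=o["position"]
# predicted panel axes in tool frame at grasp tilt 12 deg
tau=np.radians(12)
pxT=np.array([-np.cos(tau),0,-np.sin(tau)]) if len(sys.argv)<3 else np.array([np.cos(tau),0,-np.sin(tau)])
print("tx",M[:,0].round(3))
px=M@pxT;py=M[:,1];pz=np.cross(px,py);print("pred px",px.round(3),"pz",pz.round(3))
gp=p0-9*M[:,2]   # tip centre
for nme in("side","top"):
    P=cloud(nme,np.load(f"{nme}{tag}.npz")["d"]).reshape(-1,3);P=P[np.isfinite(P).all(1)]
    q=P-gp;a=q@px;b=q@py;c=q@pz
    m=(a>-150)&(a<-20)&(abs(b)<40)&(abs(c)<18)
    Q=P[m]
    if len(Q)<50: print(nme,len(Q));continue
    k=np.abs(c[m]-np.median(c[m]))<6;Q=Q[k];cc=Q.mean(0);w,V=np.linalg.eigh(np.cov((Q-cc).T));nv=V[:,0]*np.sign(V[:,0]@pz)
    print(nme,len(Q),"normal",nv.round(3),"tilt err about py deg",np.degrees(np.arcsin(nv@px)).round(2),"about px",np.degrees(np.arcsin(nv@py)).round(2),"off c",np.median(c[m]).round(1),"a range",np.percentile(a[m],[1,99]).round(1),"b",np.percentile(b[m],[2,98]).round(1),"rms",np.sqrt(w[0]).round(2))
E
python3 pan.py 7; python3 pan.py 7 x; python3 - <<'E'
from h import *
from scipy.spatial.transform import Rotation as R
k=np.array([.9925,.122,0])
A=R.from_rotvec(-np.radians(55)*k)*R.from_rotvec([0,0,np.radians(-5.1)])
print(np.degrees(A.as_rotvec()))
E
```

```text
tx [-0.208  0.956  0.209]
pred px [ 0.211 -0.977 -0.001] pz [-0.004 -0.002  1.   ]
side 1021 normal [-0.006 -0.014  1.   ] tilt err about py deg 0.69 about px -0.29 off c 12.5 a range [-115.7  -20.7] b [-28.5  33.7] rms 2.65
top 943 normal [ 0.002 -0.019  1.   ] tilt err about py deg 1.07 about px 0.15 off c 7.2 a range [-114.2  -22.2] b [-30.2  32.2] rms 2.81
tx [-0.208  0.956  0.209]
pred px [-0.195  0.892  0.407] pz [-0.082  0.399 -0.913]
side 0
top 0
[-54.25168099  -9.13484309  -4.70215221]
```

jog_arm(
  targets=[
    {"slide": [0,0,0.01],"angular": [-6.8,-1.15,-0.6],"gripper": -1},
    {"slide": [0,-0.01,0.02],"angular": [-13.6,-2.3,-1.2],"gripper": -1},
    {"slide": [0,-0.03,0.03],"angular": [-20.4,-3.4,-1.8],"gripper": -1},
    {"slide": [0,-0.05,0.04],"angular": [-27.1,-4.6,-2.4],"gripper": -1},
    {"slide": [0,-0.07,0.04],"angular": [-33.9,-5.7,-2.9],"gripper": -1},
    {"slide": [0,-0.09,0.04],"angular": [-40.7,-6.9,-3.5],"gripper": -1},
    {"slide": [0,-0.11,0.04],"angular": [-47.5,-8,-4.1],"gripper": -1},
    {"slide": [0,-0.12,0.04],"angular": [-54.25,-9.1,-4.7],"gripper": -1},
  ],
)

```text
time: 11.4
position: [528.0, 65.2, 235.0]
ee_rot: [1.653, 1.872, -0.657]
contact_force: [0.0, 0.1, -3.0]
finger_gap: 62.2
```

```bash
python3 look.py 8;python3 pan.py 8
```

```text
11.5 [526.7  67.9 232.1] tz [ 0.082 -0.679 -0.73 ] ty [ 0.992  0.128 -0.008] q [-0.4   0.5  -0.36  1.76  0.75  1.49 -0.92] [-0.4  0.6 -1.7] 62.34130618885662
tx [-0.099  0.723 -0.684]
pred px [ 0.079 -0.566  0.82 ] pz [-0.101  0.814  0.572]
side 886 normal [-0.094  0.808  0.582] tilt err about py deg 0.7 about px 0.32 off c 6.6 a range [-107.2  -20.9] b [-29.4  33. ] rms 2.82
top 233 normal [-0.118  0.801  0.586] tilt err about py deg 1.02 about px -1.1 off c 5.0 a range [-112.6  -20.5] b [-31.   30.5] rms 2.21
```

View pics/side8.png

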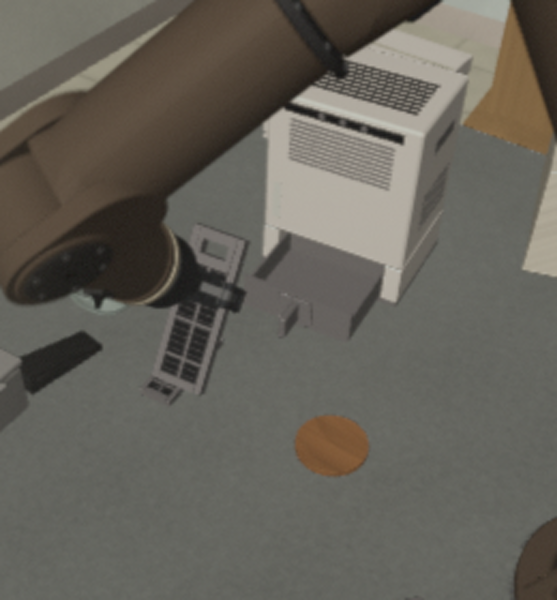

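The panel is held firmly with its slot end up at (215,245). It needs about 8.5° more tilt. I'll carry it to just outside the tray, above the plate.

jog_arm(
  targets=[
    {"slide": [0.003,-0.03,0],"angular": [-4,-0.5,0],"gripper": -1},
    {"slide": [0.006,-0.07,0],"angular": [-8.4,-1,0],"gripper": -1},
    {"slide": [0.009,-0.11,0],"angular": [-8.4,-1,0],"gripper": -1},
    {"slide": [0.013,-0.15,-0.01],"angular": [-8.4,-1,0],"gripper": -1},
    {"slide": [0.016,-0.19,-0.02],"angular": [-8.4,-1,0],"gripper": -1},
    {"slide": [0.019,-0.23,-0.03],"angular": [-8.4,-1,0],"gripper": -1},
    {"slide": [0.0215,-0.255,-0.038],"angular": [-8.4,-1,0],"gripper": -1},
    {"slide": [0.0215,-0.255,-0.038],"angular": [-8.4,-1,0],"gripper": -1},
  ],
)

```text
time: 12.3
position: [547.5, -193.3, 196.5]
ee_rot: [1.571, 1.77, -0.76]
contact_force: [-0.5, 0.2, -1.0]
finger_gap: 62.2
```

```bash
python3 look.py 9;python3 pan.py 9
```

```text
12.4 [ 549.3 -188.8  196.9] tz [ 0.094 -0.774 -0.626] ty [ 0.993  0.122 -0.002] q [-0.13  0.5  -0.21  1.99  1.07  1.22 -0.89] [-0.6 -0.3 -1.6] 62.79259411191504
tx [-0.078  0.621 -0.78 ]
pred px [ 0.057 -0.447  0.893] pz [-0.108  0.886  0.45 ]
side 620 normal [-0.099  0.882  0.46 ] tilt err about py deg 0.64 about px 0.49 off c 3.4 a range [-109.8  -21. ] b [-32.6  29.7] rms 2.82
top 124 normal [-0.161  0.856  0.49 ] tilt err about py deg 2.65 about px -3.25 off c 4.7 a range [-89.  -21.1] b [-32.5  29.2] rms 1.93
```

View pics/side9.png

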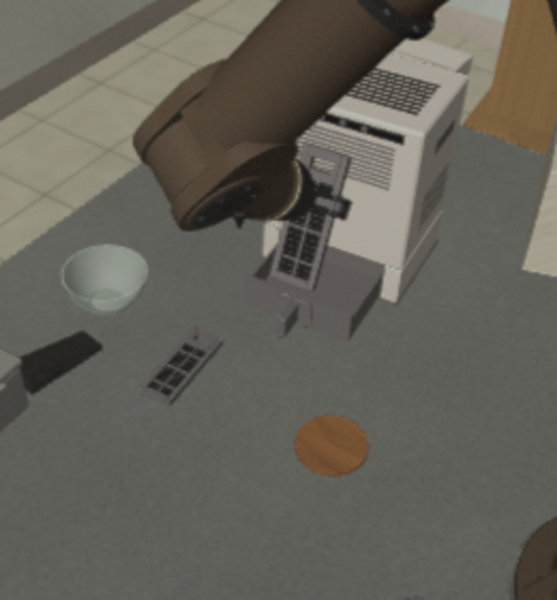

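View pics/top9.png

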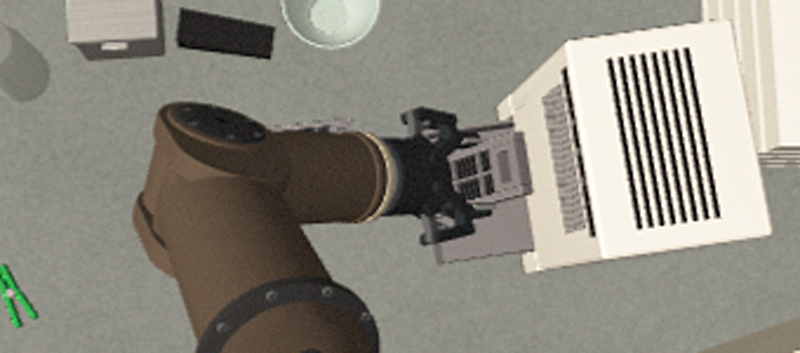

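jog_arm(
  targets=[
    {"slide": [0.0022,-0.0184,0],"angular": [0,0,0],"gripper": -1},
    {"slide": [0.0045,-0.0367,0],"angular": [0,0,0],"gripper": -1},
    {"slide": [0.0045,-0.0367,0],"angular": [0,0,0],"gripper": -1},
    {"slide": [0.0045,-0.0367,-0.015],"angular": [0,0,0],"gripper": -1},
    {"slide": [0.0045,-0.0367,-0.025],"angular": [0,0,0],"gripper": -1},
    {"slide": [0.0045,-0.0367,-0.025],"angular": [0,0,0],"gripper": -1},
  ],
)

```text
time: 13.0
position: [553.9, -224.7, 171.0]
ee_rot: [1.563, 1.775, -0.756]
contact_force: [-0.7, -0.8, -2.5]
finger_gap: 62.3
```

```bash
python3 look.py 10;python3 pan.py 10; python3 - <<'E'
import cv2,numpy as np
p=np.load("side10.npz")["p"];cv2.imwrite("pics/side10z.png",cv2.resize(p[80:200,260:360,::-1],(500,600),interpolation=cv2.INTER_CUBIC))
p=np.load("top10.npz")["p"];cv2.imwrite("pics/top10z.png",cv2.resize(p[120:230,290:390,::-1],(545,600),interpolation=cv2.INTER_CUBIC))
E
```

```text
13.1 [ 554.5 -224.7  172.3] tz [ 0.096 -0.775 -0.624] ty [ 0.992  0.124 -0.002] q [-0.08  0.53 -0.18  2.01  1.13  1.16 -0.91] [-0.3 -0.9 -1.9] 62.87562864903097
tx [-0.079  0.619 -0.781]
pred px [ 0.058 -0.444  0.894] pz [-0.11   0.887  0.448]
side 740 normal [-0.117  0.889  0.442] tilt err about py deg -0.36 about px -0.35 off c 6.2 a range [-148.8  -22.5] b [-32.1  32.8] rms 2.91
top 138 normal [-0.155  0.883  0.443] tilt err about py deg -0.29 about px -2.59 off c 5.9 a range [-145.4  -20.3] b [-37.6  29.5] rms 2.34
```

View pics/side10z.png

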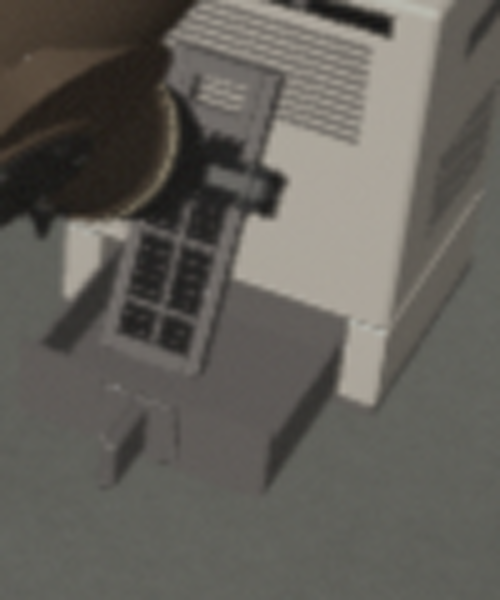

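View pics/top10z.png

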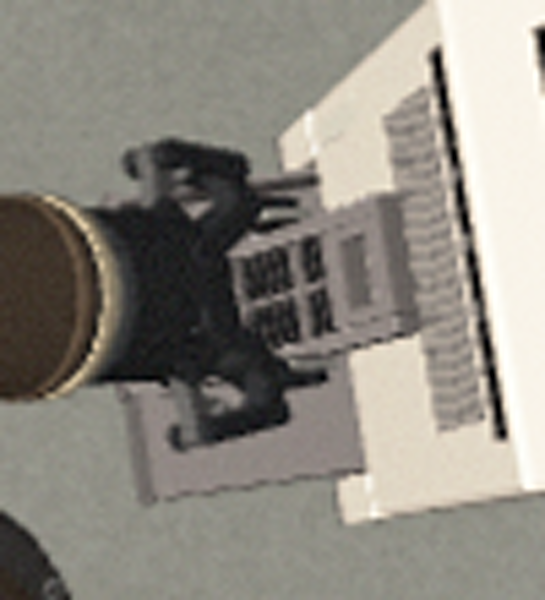

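Foot is at (155,350), just inside the plate, and the top at (230,60) sits close to the front. Lowering in.

jog_arm(
  targets=[
    {"slide": [0,0,-0.012],"angular": [0,0,0],"gripper": -1},
    {"slide": [0,0,-0.024],"angular": [0,0,0],"gripper": -1},
    {"slide": [0,0,-0.036],"angular": [0,0,0],"gripper": -1},
    {"slide": [0,0,-0.046],"angular": [0,0,0],"gripper": -1},
    {"slide": [0,0,-0.05],"angular": [0,0,0],"gripper": -1},
    {"slide": [0,0,-0.05],"angular": [0,0,0],"gripper": -1},
  ],
)

```text
time: 13.7
position: [553.9, -227.5, 122.5]
ee_rot: [1.563, 1.768, -0.759]
contact_force: [1.9, -7.7, 0.1]
finger_gap: 62.6
```

jog_arm(
  targets=[
    {"slide": [0,0,-0.003],"angular": [0,0,0],"gripper": -1},
    {"slide": [0,0,-0.005],"angular": [0,0,0],"gripper": -1},
    {"slide": [0,0,-0.005],"angular": [0,0,0],"gripper": -1},
  ],
)

```text
time: 14.0
position: [553.8, -227.7, 117.9]
ee_rot: [1.563, 1.767, -0.759]
contact_force: [1.5, -7.7, 1.4]
finger_gap: 62.4
```

jog_arm(
  targets=[
    {"slide": [0.0002,-0.0015,-0.002],"angular": [0,0,0],"gripper": -1},
    {"slide": [0.0002,-0.0015,-0.004],"angular": [0,0,0],"gripper": -1},
    {"slide": [0.0002,-0.0015,-0.004],"angular": [0,0,0],"gripper": -1},
  ],
)

```text
time: 14.3
position: [554.1, -228.4, 113.4]
ee_rot: [1.564, 1.769, -0.758]
contact_force: [1.0, -5.7, -0.4]
finger_gap: 62.4
```

```bash
python3 look.py 11;python3 pan.py 11; python3 - <<'E'
import cv2,numpy as np
p=np.load("side11.npz")["p"];cv2.imwrite("pics/side11z.png",cv2.resize(p[80:200,260:360,::-1],(500,600),interpolation=cv2.INTER_CUBIC))
E
```

```text
14.4 [ 554.1 -228.3  113.5] tz [ 0.094 -0.778 -0.622] ty [ 0.993  0.122 -0.002] q [-0.09  0.64 -0.16  2.04  1.21  1.11 -1.04] [ 1.4 -5.1  0. ] 62.58473992847992
tx [-0.078  0.617 -0.783]
pred px [ 0.056 -0.442  0.895] pz [-0.108  0.889  0.445]
side 461 normal [-0.103  0.88   0.463] tilt err about py deg 1.15 about px 0.21 off c 11.3 a range [-141.3  -20.8] b [-35.1  35. ] rms 2.96
top 114 normal [-0.168  0.86   0.481] tilt err about py deg 2.36 about px -3.64 off c 9.6 a range [-144.7  -20.2] b [-38.1  28.3] rms 2.44
```

View pics/side11z.png

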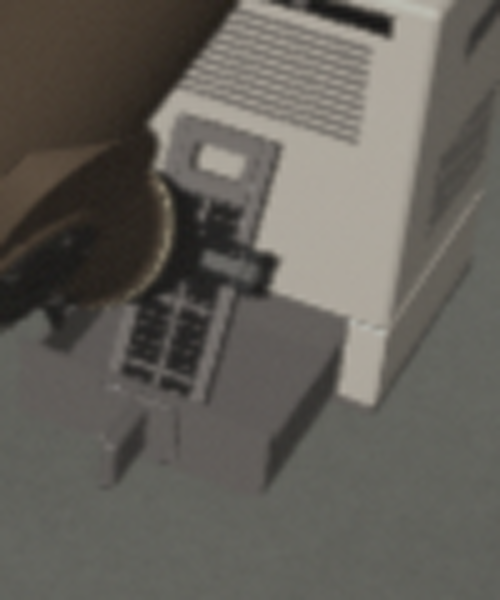

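jog_arm(
  targets=[
    {"slide": [0.0001,-0.001,-0.002],"angular": [0,0,0],"gripper": -1},
    {"slide": [0.0002,-0.0015,-0.003],"angular": [0,0,0],"gripper": -1},
    {"slide": [0.0002,-0.0015,-0.003],"angular": [0,0,0],"gripper": -1},
  ],
)

```text
time: 14.7
position: [554.5, -228.7, 110.2]
ee_rot: [1.564, 1.771, -0.756]
contact_force: [1.1, -4.7, -0.0]
finger_gap: 62.6
```

jog_arm(
  targets=[
    {"slide": [0,0,-0.002],"angular": [0,0,0],"gripper": -1},
    {"slide": [0,0,-0.003],"angular": [0,0,0],"gripper": -1},
    {"slide": [0,0,-0.003],"angular": [0,0,0],"gripper": -1},
  ],
)

```text
time: 15.0
position: [554.6, -228.6, 107.5]
ee_rot: [1.563, 1.771, -0.755]
contact_force: [1.2, -5.2, 0.4]
finger_gap: 62.4
```

jog_arm(
  targets=[
    {"slide": [0,0,-0.002],"angular": [0,0,0],"gripper": -1},
    {"slide": [0,0,-0.004],"angular": [0,0,0],"gripper": -1},
    {"slide": [0,0,-0.004],"angular": [0,0,0],"gripper": -1},
  ],
)

```text
time: 15.3
position: [554.7, -228.5, 103.4]
ee_rot: [1.563, 1.771, -0.755]
contact_force: [1.2, -5.4, 0.3]
finger_gap: 62.5
```

```bash
python3 look.py 12; cat > top.py <<'E'
from h import *
import sys
tag=sys.argv[1]
a=np.radians(97);n=np.array([np.cos(a),np.sin(a)]);t=np.array([-n[1],n[0]]);F=np.array([558.2,-262])
for nm in("side","top"):
    P=cloud(nm,np.load(f"{nm}{tag}.npz")["d"]);c=np.load(f"{nm}{tag}.npz")["p"].astype(int)
    ok=(c.max(-1)<135)
    Q=P[ok];Q=Q[np.isfinite(Q).all(1)];d=(Q[:,:2]-F)@n;s=(Q[:,:2]-F)@t
    m=(d>-6)&(d<110)&(abs(s)<33)&(Q[:,2]>60)&(Q[:,2]<230)
    for z0 in range(60,200,10):
        k=m&(abs(Q[:,2]-z0-5)<5)
        if k.sum()>8: print(nm,z0+5,k.sum(),"d 20/50:",np.percentile(d[k],[20,50]).round(1),"left/right d",*[np.median(d[k&sg]).round(1) if (k&sg).sum()>3 else None for sg in (s<-12,s>12)],"s",np.percentile(s[k],[2,98]).round(0))
E
python3 top.py 12
```

```text
15.4 [ 554.7 -228.5  103.5] tz [ 0.095 -0.776 -0.623] ty [ 0.992  0.123 -0.002] q [-0.09  0.65 -0.16  2.04  1.22  1.1  -1.06] [ 0.7 -6.1 -0.8] 62.57524986355548
side 65 122 d 20/50: [72.5 77.1] left/right d 78.0 77.5 s [-32.  30.]
side 75 81 d 20/50: [66.2 69.5] left/right d 70.1 70.4 s [-32.  31.]
side 85 59 d 20/50: [59.  63.3] left/right d None 64.4 s [-13.  31.]
side 95 33 d 20/50: [57.  60.4] left/right d None 60.5 s [-6. 30.]
side 125 15 d 20/50: [32.8 35.1] left/right d None 34.1 s [-5. 30.]
side 135 58 d 20/50: [30.2 33.8] left/right d None 37.2 s [-11.  31.]
side 145 65 d 20/50: [29.1 32.1] left/right d 29.6 33.3 s [-26.  32.]
side 155 81 d 20/50: [25.2 28.3] left/right d 26.1 27.7 s [-32.  30.]
side 165 62 d 20/50: [17.9 21.4] left/right d 21.3 22.0 s [-32.  32.]
side 175 91 d 20/50: [13.6 16.1] left/right d 15.6 16.0 s [-31.  29.]
side 195 25 d 20/50: [-2.6 -1.4] left/right d -1.3 -1.4 s [-27.  32.]
top 75 10 d 20/50: [65.7 66.5] left/right d None None s [-22.   6.]
top 85 46 d 20/50: [60.7 63.2] left/right d 64.4 59.1 s [-29.  21.]
top 95 52 d 20/50: [54.3 56.6] left/right d 56.0 57.0 s [-24.  20.]
top 105 48 d 20/50: [48.9 51.3] left/right d 51.5 51.2 s [-23.  23.]
top 115 44 d 20/50: [44.8 46.6] left/right d 47.4 45.6 s [-32.  29.]
top 125 85 d 20/50: [37.4 40.8] left/right d 42.0 41.4 s [-32.  32.]
top 135 35 d 20/50: [33.9 36.1] left/right d 36.3 37.4 s [-32.  32.]
top 145 57 d 20/50: [20.3 26.2] left/right d 28.6 70.2 s [-23.  32.]
top 155 59 d 20/50: [26.5 78.6] left/right d 77.3 79.2 s [-32.  32.]
top 165 93 d 20/50: [81.6 89.9] left/right d 87.8 86.9 s [-31.  32.]
top 175 149 d 20/50: [ 8.  14.1] left/right d 15.1 54.8 s [-30.  30.]
top 185 22 d 20/50: [102.5 105.1] left/right d 105.5 105.5 s [-20.  20.]
```

jog_arm(
  targets=[
    {"slide": [0,0,-0.002],"angular": [0,0,0],"gripper": -1},
    {"slide": [0,0,-0.003],"angular": [0,0,0],"gripper": -1},
    {"slide": [0,0,-0.003],"angular": [0,0,0],"gripper": -1},
  ],
)

```text
time: 15.7
position: [554.8, -228.6, 100.5]
ee_rot: [1.563, 1.771, -0.755]
contact_force: [1.0, -5.6, 0.1]
finger_gap: 62.3
```

jog_arm(
  targets=[
    {"slide": [0,0,-0.002],"angular": [0,0,0],"gripper": -1},
    {"slide": [0,0,-0.003],"angular": [0,0,0],"gripper": -1},
    {"slide": [0,0,-0.003],"angular": [0,0,0],"gripper": -1},
  ],
)

```text
time: 16.0
position: [554.8, -230.0, 99.4]
ee_rot: [1.563, 1.767, -0.758]
contact_force: [-1.7, -6.7, 12.5]
finger_gap: 62.4
```

The foot is on the tray floor (12.5 N up) and against the plate. Now I lean the top back about the foot until it touches.

jog_arm(
  targets=[
    {"slide": [0.0002,-0.0015,-0.0003],"angular": [1,0.12,0],"gripper": -1},
    {"slide": [0.0004,-0.003,-0.0015],"angular": [2,0.24,0],"gripper": -1},
    {"slide": [0.0004,-0.003,-0.0015],"angular": [2,0.24,0],"gripper": -1},
  ],
)

```text
time: 16.3
position: [555.3, -229.9, 98.3]
ee_rot: [1.585, 1.795, -0.729]
contact_force: [-11.2, 12.1, 26.0]
finger_gap: 62.8
```

```bash
python3 look.py 13; python3 top.py 13 | grep side;  python3 - <<'E'
import cv2,numpy as np
p=np.load("side13.npz")["p"];cv2.imwrite("pics/side13z.png",cv2.resize(p[80:200,260:360,::-1],(500,600),interpolation=cv2.INTER_CUBIC))
p=np.load("top13.npz")["p"];cv2.imwrite("pics/top13z.png",cv2.resize(p[120:230,290:390,::-1],(545,600),interpolation=cv2.INTER_CUBIC))
E
```

```text
16.4 [ 555.3 -229.8   98.3] tz [ 0.095 -0.755 -0.649] ty [0.992 0.124 0.001] q [-0.07  0.65 -0.17  2.04  1.21  1.07 -1.04] [-11.5  12.5  26.6] 62.68464747199885
side 65 112 d 20/50: [70.  75.1] left/right d 76.0 76.4 s [-31.  31.]
side 75 76 d 20/50: [62.7 66.7] left/right d 68.3 67.6 s [-30.  30.]
side 85 63 d 20/50: [57.  62.3] left/right d 61.4 62.3 s [-19.  30.]
side 95 28 d 20/50: [53.6 56.6] left/right d None 57.8 s [-4. 30.]
side 125 25 d 20/50: [31.3 34.7] left/right d None 34.7 s [-1. 30.]
side 135 54 d 20/50: [28.4 31.9] left/right d None 33.2 s [-8. 32.]
side 145 90 d 20/50: [23.2 27.5] left/right d 23.8 28.3 s [-26.  31.]
side 155 52 d 20/50: [19.  22.4] left/right d 21.6 23.3 s [-31.  31.]
side 165 76 d 20/50: [14.1 16.9] left/right d 17.4 18.0 s [-32.  30.]
side 175 54 d 20/50: [10.3 12.9] left/right d 12.5 14.5 s [-31.  28.]
side 195 19 d 20/50: [-2.8 -0.9] left/right d -1.2 -0.3 s [-26.  30.]
```

View pics/side13z.png

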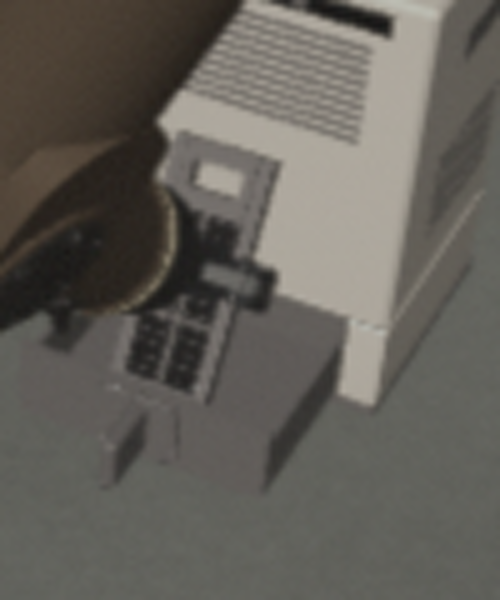

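View pics/top13z.png

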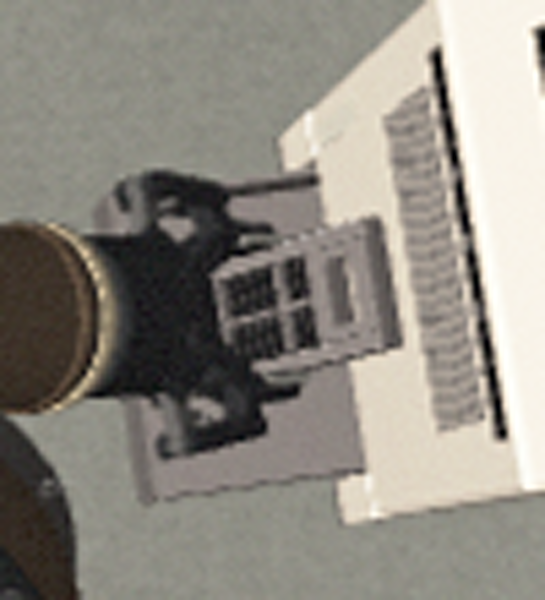

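The top touches the front (+12 N) and the wedge loads are modest. I'll relax the load, check, then open.

jog_arm(
  targets=[
    {"slide": [-0.001,0.001,0.002],"angular": [0,0,0],"gripper": -1},
    {"slide": [-0.002,0.002,0.004],"angular": [0,0,0],"gripper": -1},
    {"slide": [-0.002,0.002,0.004],"angular": [0,0,0],"gripper": -1},
  ],
)

```text
time: 16.7
position: [553.7, -228.8, 100.0]
ee_rot: [1.586, 1.797, -0.73]
contact_force: [2.7, -5.0, -1.9]
finger_gap: 62.3
```

jog_arm(
  targets=[
    {"slide": [0.0005,-0.001,-0.0015],"angular": [0,0,0],"gripper": -1},
    {"slide": [0.0005,-0.001,-0.002],"angular": [0,0,0],"gripper": -1},
    {"slide": [0.0005,-0.001,-0.002],"angular": [0,0,0],"gripper": -1},
  ],
)

```text
time: 17.0
position: [554.0, -229.7, 98.6]
ee_rot: [1.585, 1.796, -0.731]
contact_force: [-2.3, 0.0, 8.7]
finger_gap: 62.2
```

Foot on the floor with a light load. Releasing.

jog_arm(
  targets=[
    {"slide": [0,0,0],"angular": [0,0,0],"gripper": 0.55},
    {"slide": [0,0,0],"angular": [0,0,0],"gripper": 0.65},
    {"slide": [0,0,0],"angular": [0,0,0],"gripper": 0.75},
    {"slide": [0,0,0],"angular": [0,0,0],"gripper": 0.85},
    {"slide": [0,0,0],"angular": [0,0,0],"gripper": 0.85},
  ],
)

```text
time: 17.5
position: [553.8, -229.7, 97.6]
ee_rot: [1.586, 1.798, -0.73]
contact_force: [-0.9, -0.6, -0.2]
finger_gap: 79.3
```

```bash
python3 look.py 14; python3 top.py 14 | grep side;  python3 - <<'E'
import cv2,numpy as np
p=np.load("side14.npz")["p"];a=cv2.resize(p[80:200,260:360,::-1],(400,480),interpolation=cv2.INTER_CUBIC)
p=np.load("top14.npz")["p"];b=cv2.resize(p[120:230,290:390,::-1],(400,480),interpolation=cv2.INTER_CUBIC)
cv2.imwrite("pics/z14.png",np.hstack([a,b]))
E
```

```text
17.6 [ 553.7 -229.8   97.7] tz [ 0.093 -0.753 -0.651] ty [ 0.992  0.124 -0.002] q [-0.07  0.64 -0.17  2.04  1.21  1.06 -1.04] [0.5 0.7 0.2] 79.00851911194007
side 65 116 d 20/50: [70.5 75.7] left/right d 77.4 76.9 s [-31.  32.]
side 75 78 d 20/50: [63.7 67.3] left/right d 67.6 67.9 s [-30.  32.]
side 85 59 d 20/50: [56.5 60.6] left/right d None 61.5 s [-12.  31.]
side 95 26 d 20/50: [55.5 57.6] left/right d None 57.5 s [-1. 32.]
side 125 24 d 20/50: [32.2 34.1] left/right d None 34.7 s [-2. 32.]
side 135 51 d 20/50: [27.6 30.4] left/right d None 32.4 s [-9. 32.]
side 145 82 d 20/50: [22.9 27.6] left/right d 26.0 28.6 s [-25.  32.]
side 155 54 d 20/50: [19.9 23.2] left/right d 22.8 22.5 s [-30.  32.]
side 165 72 d 20/50: [13.1 17. ] left/right d 17.6 17.9 s [-32.  32.]
side 175 64 d 20/50: [10.4 13.7] left/right d 13.1 13.6 s [-30.  30.]
side 195 25 d 20/50: [-2.8 -0.5] left/right d -1.4 -0.1 s [-31.  30.]
```

View pics/z14.png

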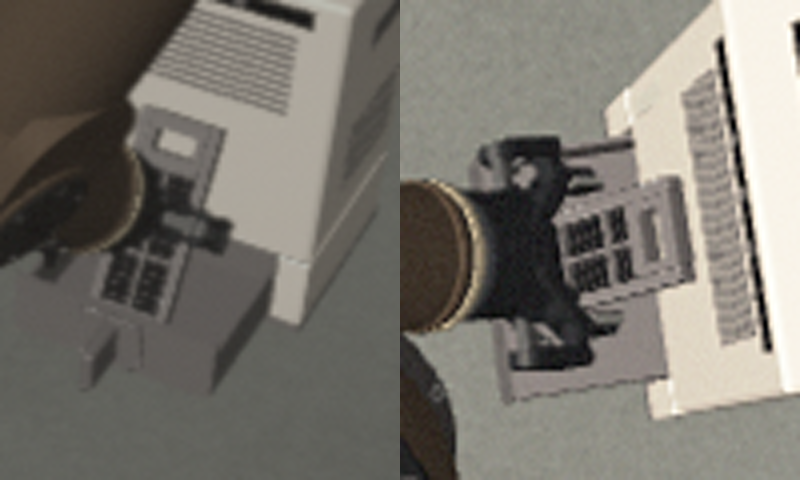

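The panel is standing by itself. Retreating straight back along the tool axis.

jog_arm(
  targets=[
    {"slide": [-0.001,0.0075,0.0065],"angular": [0,0,0],"gripper": 0.85},
    {"slide": [-0.002,0.015,0.013],"angular": [0,0,0],"gripper": 0.85},
    {"slide": [-0.0035,0.03,0.026],"angular": [0,0,0],"gripper": 0.85},
    {"slide": [-0.005,0.045,0.039],"angular": [0,0,0],"gripper": 0.85},
    {"slide": [-0.009,0.075,0.065],"angular": [0,0,0],"gripper": 0.85},
    {"slide": [-0.013,0.105,0.091],"angular": [0,0,0],"gripper": 0.85},
    {"slide": [-0.018,0.14,0.125],"angular": [0,0,0],"gripper": 0.85},
    {"slide": [-0.022,0.17,0.16],"angular": [0,0,0],"gripper": 0.85},
  ],
)

```text
time: 18.4
position: [530.8, -57.1, 259.4]
ee_rot: [1.585, 1.8, -0.729]
contact_force: [1.7, 0.0, -0.7]
finger_gap: 78.8
```

jog_arm(
  targets=[
    {"slide": [-0.02,0.04,0.03],"angular": [6,1,0],"gripper": 0.85},
    {"slide": [-0.04,0.08,0.06],"angular": [12,2,0],"gripper": 0.85},
    {"slide": [-0.06,0.12,0.06],"angular": [18,3,0],"gripper": 0.85},
    {"slide": [-0.08,0.16,0.06],"angular": [24,4,0],"gripper": 0.85},
    {"slide": [-0.1,0.2,0.06],"angular": [30,4,0],"gripper": 0.85},
    {"slide": [-0.1,0.23,0.06],"angular": [36,4,0],"gripper": 0.85},
    {"slide": [-0.1,0.25,0.06],"angular": [40,5,0],"gripper": 0.85},
    {"slide": [-0.1,0.25,0.06],"angular": [40,5,0],"gripper": 0.85},
  ],
)

```text
time: 19.2
position: [431.4, 191.4, 319.1]
ee_rot: [1.997, 2.267, -0.155]
contact_force: [-0.3, -0.7, -0.6]
finger_gap: 79.0
```

```bash
python3 look.py 15; python3 top.py 15;  python3 - <<'E'
import cv2,numpy as np
p=np.load("side15.npz")["p"];a=cv2.resize(p[80:200,260:360,::-1],(400,480),interpolation=cv2.INTER_CUBIC)
p=np.load("top15.npz")["p"];b=cv2.resize(p[120:230,290:390,::-1],(400,480),interpolation=cv2.INTER_CUBIC)
cv2.imwrite("pics/z15.png",np.hstack([a,b]))
E
```

```text
19.3 [431.3 189.6 318.1] tz [ 0.019 -0.158 -0.987] ty [ 0.992  0.125 -0.001] q [-0.24  0.19 -0.47  1.73  0.23  1.34 -0.64] [ 0.6  0.8 -0.1] 78.94366500060413
side 65 121 d 20/50: [69.1 74.9] left/right d 75.3 76.3 s [-30.  32.]
side 75 80 d 20/50: [62.5 66. ] left/right d 67.5 65.9 s [-29.  31.]
side 85 76 d 20/50: [57.6 61.3] left/right d 61.4 61.6 s [-30.  31.]
side 95 87 d 20/50: [52. 55.] left/right d 55.6 54.1 s [-31.  31.]
side 105 89 d 20/50: [44.3 48. ] left/right d 47.7 48.7 s [-31.  32.]
side 115 80 d 20/50: [39.9 43.4] left/right d 45.1 44.9 s [-31.  31.]
side 125 84 d 20/50: [33.2 36.9] left/right d 38.2 36.8 s [-30.  31.]
side 135 79 d 20/50: [28.5 31.3] left/right d 34.1 33.6 s [-30.  31.]
side 145 89 d 20/50: [25.9 28.6] left/right d 29.1 28.6 s [-31.  31.]
side 155 56 d 20/50: [19.7 22.9] left/right d 22.9 22.3 s [-29.  31.]
side 165 69 d 20/50: [13.8 16.8] left/right d 17.9 17.1 s [-31.  31.]
side 175 55 d 20/50: [ 9.3 12.6] left/right d 12.7 13.1 s [-30.  29.]
side 195 25 d 20/50: [-2.9 -1.7] left/right d -1.5 -2.0 s [-30.  31.]
top 65 54 d 20/50: [69.4 71.9] left/right d 71.0 71.9 s [-31.  31.]
top 75 39 d 20/50: [64.8 65.8] left/right d 65.7 65.8 s [-25.  32.]
top 85 61 d 20/50: [57.5 60. ] left/right d 60.5 60.3 s [-22.  24.]
top 95 53 d 20/50: [50.8 53.2] left/right d 52.7 53.3 s [-22.  32.]
top 105 54 d 20/50: [44.6 46.9] left/right d 47.6 47.7 s [-22.  32.]
top 115 46 d 20/50: [38.8 41.5] left/right d 42.8 40.8 s [-23.  32.]
top 125 57 d 20/50: [32.9 35.5] left/right d 34.9 36.2 s [-21.  31.]
top 135 21 d 20/50: [32.  32.8] left/right d 32.6 33.0 s [-23.  32.]
top 145 56 d 20/50: [18.5 22.7] left/right d 21.9 26.6 s [-22.  31.]
top 155 11 d 20/50: [18.3 21.6] left/right d 22.3 19.6 s [-29.  33.]
top 165 55 d 20/50: [2.8 4.8] left/right d 5.3 5.0 s [-28.  31.]
top 175 40 d 20/50: [ 8.6 10.6] left/right d 11.0 10.7 s [-25.  32.]
```

View pics/z15.png

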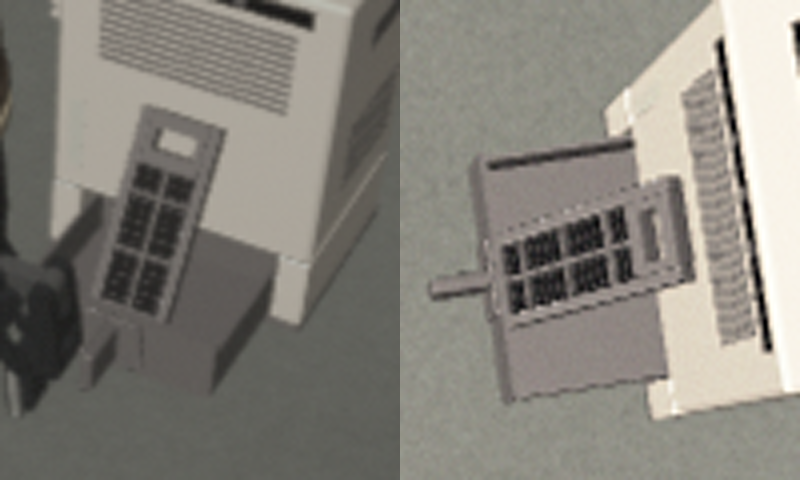

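View pics/top15.png

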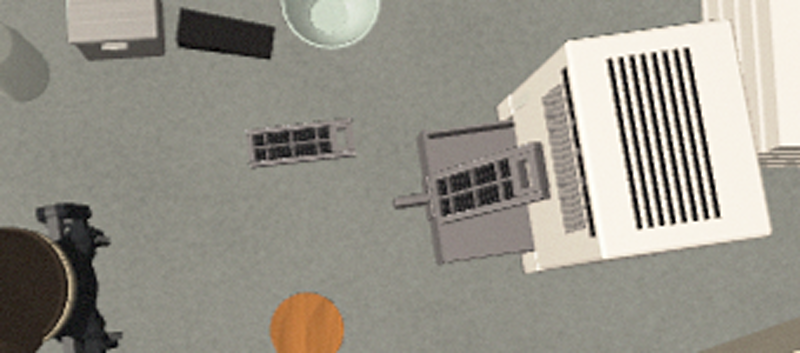

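```bash
python3 - <<'E'
from h import *
a=np.radians(97);n=np.array([np.cos(a),np.sin(a)]);t=np.array([-n[1],n[0]]);F=np.array([558.2,-262])
for tag in("5","15"):
    T=cloud("top",np.load(f"top{tag}.npz")["d"]);Q=T.reshape(-1,3);Q=Q[np.isfinite(Q).all(1)];d=(Q[:,:2]-F)@n;s=(Q[:,:2]-F)@t
    m=(d>117)&(d<165)&(abs(s)<20)&(Q[:,2]>35)&(Q[:,2]<75);print(tag,"rib tip",np.sort(d[m])[-3:])
    m=(d>90)&(d<130)&(abs(s)>40)&(abs(s)<75)&(Q[:,2]>40)&(Q[:,2]<75);print("plate",np.median(d[m]))
    m=(d>-5)&(d<30)&(abs(s)<28)&(Q[:,2]>150)&(Q[:,2]<190);print("panel top z",np.percentile(Q[m][:,2],[90,97,100]) if m.sum() else 0)
E
```

```text
5 rib tip [154.01258391 154.9342676  155.26592196]
plate 109.50163788335473
panel top z [185.762922   188.59535504 189.78144173]
15 rib tip [155.07182178 155.33335771 155.40029582]
plate 109.43531618868066
panel top z [179.30835071 186.42802221 189.84579178]
```

```bash
python3 -c "
from cell import r
print(r.hand_in(), r.observe()['time'])"
```

```text
the job is handed in; nothing more can be done
the job is handed in; nothing more can be done
```

The tray is fully out, and the middle-sized panel stands in it, slotted end up and leaning back on the machine's front. I handed the job in at about 19 s of the 58 s allowed.

- **Tray:** I pulled it by its rib until it stopped moving and the pulling force jumped to about 29 N. After placing the panel, the plate was still 109–110 mm from the machine's front.
- **Panel:** I lowered its foot along the inside of the front plate until it met the tray floor at about 12 N. I then leaned it back until the top touched the machine, eased the load and let go. It stayed put when released.
- **Last pictures:** The panel leans about 30° (30.8° expected) and is square to the front, with its left and right sides within 1–2 mm. The hand is clear. The small panel, coaster, doorstop and the part of the tin and bowl in view look unmoved. The peg, the spray bottle and the large look-alike panel were outside the cropped views I looked at, and the arm never went near them.
- **Unclear or off:**
  - My estimate of how deep the panel sat in the grip drifted by several mm while lowering it. I relied on contact force there instead.
  - The foot is hidden behind the plate, so I judged its position from contact and from extending the panel's visible face. That puts it about 3 mm short of the plate, within the measurement noise.
  - My check of the top edge's height was spoiled by points from the machine's front.

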